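Park the ring on the frog, then unscrew the cream jar

ROBOT

A 6-joint arm with a two-finger parallel gripper is mounted at the origin on the work surface. World frame = base frame: x ahead of the robot, y to its left, z up, the work surface at z = 0. Lengths are in mm, angles in rad, forces in N, time in s.
With the tool pointing down it reaches from about 350 to 775 mm from the base axis. Payload 7.3 kg.
Tool frame: the origin (TCP) lies midway between the tips of the shut fingers; the grasp point (between the pads) lies 19 mm behind it; z points along the fingers, y is the direction in which the jaws open and shut (so a half turn about z gives the same grasp; the last joint's range is limited). The gripper opens to 92 mm and grips with 3 to 60 N. Pads are 19 mm wide; open, the fingers measure 130 mm over their backs; the gripper's body (75 mm by 190 mm) begins 47 mm behind the grasp point.
Start: joints at [1.066, 0.342, 1.524, -0, 1.275, -0.146], TCP at [184.341, 491.593, 226.741] pointing down, gripper open.
Joint ranges: [-2.53, 2.53], [-0.77, 2.02], [0.04, 2.7], [-1, 4.14], [0.28, 2.66], [-3.11, 3.11]. Speed limits (rad/s): [2.57, 2.57, 3.14, 3.14, 3.14, 3.14].

INTERFACE

Orientations are given as [roll, pitch, yaw] about the fixed x, y, z axes, in that order (R = Rz(yaw) Ry(pitch) Rx(roll)).
In Python, from plant import sensors, imaging, ticket gives the robot as it stands. The module is installed in compiled form; this text tells all that it offers.
- The arm moves only by the tool arm_command, never from a script. Its argument "increments" is one flat list of numbers, 5 for each row, row after row: the closure, from 0 (fully open) to 1 (shut), then the shift along the tool's x, y, z in mm, then the turn about the tool's z in degrees. In form: [hand, dx, dy, dz, spin, hand, dx, dy, dz, spin, ...]. A call has 1 to 20 rows; each row is the pose to reach, as a shift and turn from the pose commanded when the call began, along the tool's axes at that moment; what a row does not reach only later rows make up. A row lasts 1/8 s, in which the tool goes at most 62.5 mm and 10.7 degrees, less where a joint would pass 70% of its speed; a pose out of reach is approached as far as the arm can. A call with a gripper value outside its range is refused whole. The fingers move at their own pace and stop on an object; the grip force is fixed at half the most. Time passes only in rows, so rows that repeat a pose let the fingers close. It gives the time, the measured TCP pose, the force and the opening at its end, in the units of the state.
- sensors.get_obs(): the state, without advancing time (a new reading comes with each control period).
- imaging.capture(name): name is "scene" or "top" or "wrist"; returns the picture (400x640x3 uint8, blue, green, red); there is no depth.
- imaging.calibration(name): a dict with "fx", "fy", "cx", "cy" (pixels), "world_to_cam" (4x4, takes a point from world to camera coordinates); the wrist camera has in their place "hand_eye" (4x4, takes a point from camera to tool coordinates, whose origin is the TCP and whose axes are the flange's). Camera axes: x right, y down, z forward; pixel columns grow to the right and rows downward; lengths in mm; the calibration is good to about 2 mm. A picture is of the moment at which its call begins: read the wrist's pose just before it. calibration takes no time and is no camera call.
- ticket.close_job(): hands the job in, once; it reports no verdict.
The state is a dict: "time": time; "joint_positions": joint angles; "dq": joint speeds; "tau": joint torques, N m; "tool_pos": TCP position; "tcp_rot": TCP orientation; "contact_force": force on the tool from outside, world axes, zero at the start; "moment": the same for the moment, N m; "grip_width": finger opening in mm.
Only numpy, scipy, OpenCV 4.12 (cv2) and the standard library are available. Lean on these libraries where they do the work, as an engineer would, in place of code of your own. Each camera call takes 0.05 s, during which the arm holds its last target. There are 200 camera calls.

TASK

A ring has been left lying on the lid of the cream jar: slip it down over the green frog's upright post until it lies on the frog's back, and let go of it. Then unscrew the jar's tight black cap, counter-clockwise seen from above, until its thread lets go while the wooden cradle braces the jar, and lift it straight up. Finish while still holding the cap level over the jar, its lower edge clear of the jar by about two centimetres; leave the jar standing in its cradle and the ring on the frog, and do not disturb the frog or the other things on the tray.

Things in the scene. Friction and masses are not known exactly. Their poses are not given: they have to be found in the camera images.
- ring: Chunky orange finger ring, plain, 30 mm outside, 21 mm bore, 10 mm high, 14 g. It starts lying flat on the jar's cap, within 6 mm of the cap's middle. Origin: centre of its underside, z along its axis (up).
- frog: Green ceramic frog ring holder, loose on the tray, 350 g, about 98 mm wide, facing its -x. Upright post, 17 mm diameter, tip tapering to 7 mm in the last 7 mm, up to 75 mm above the underside. Origin: centre of the underside, on the post's axis, z up. A ring pushed home lies with its underside 34 mm above the origin; bar the post, nothing of the frog is higher than 38 mm.
- jar: Cream jar, 260 g: square white glass body 64 x 64 x 36 mm high, round white neck 38 mm in diameter up to 54 mm, with three thread lugs. Origin: centre of its underside, z up. A white spring press-plate in the mouth pushes the closed cap up with about 18 N, making the thread tight (some tenths of a N m); cap off, it stands 58 mm above the origin. Lifting before the thread is free lifts the jar.
- cap: Black round screw cap, 56 mm diameter, 20 mm high, 35 g, hollow below. Origin: centre of its lower edge, z up, x towards the yellow dot on top. Screwed on, its origin is 38 mm above the jar's (2 mm above the jar's shoulders). It comes free after about 55 degrees counter-clockwise seen from above, rising about 2 mm on the way, then springing up by up to 2 mm.
- cap_dot (a point): Yellow dot on the cap's top, 22.5 mm from its middle along the cap's x. Angle of the cap's x axis from the jar's x axis, counter-clockwise from above: -12 to +4 degrees at the start (stop at -14); the thread is free, so that the cap lifts straight off, from 38 to 74 degrees, where the next stop is.
- cradle: Fixed dark wooden cradle, 83 x 83 mm, 15 mm high, on the tray, with a square pocket 67 x 67 mm in which the jar stands on a 3 mm floor and cannot turn more than a few degrees. Origin: centre of its underside.
- tray: Fixed oval silver-tone steel tray, 340 mm (x) by 500 mm (y), base 4 mm thick on the dresser, rim 12.5 mm high. All else stands on it. Origin: centre of its underside.
- chest: Bystander, fixed: clear acrylic trinket chest with two drawers, 85 x 160 x 75 mm, on the far side of the tray. Origin: centre of its underside.
- flacon: Bystander, loose: closed amber perfume flacon with a brass cap, 30 x 46 mm, 82 mm high. Origin: centre of its underside.
- watch: Bystander, loose: black rubber wristwatch, its strap closed into a loop, standing on the strap's edge, about 65 x 70 mm, 40 mm high. Origin: centre of its underside.
- comb: Bystander, loose: flat amber horn-effect comb, 125 mm along its y, 30 mm wide, 5 mm high, lying on the near side of the tray. Origin: centre of its underside.
Not all that is in view belongs to the job. Several things have the shape of the ring; the one meant has the colours described above.

How it is judged (in metres and radians):
On the way, in this order (a step that is already met when the one before it is completed fails the run):
1. the ring lies home on the frog, around its post, and is let go (z of ring in the frame of frog between 0.03 and 0.04 m and horizontal distance between ring and frog below 0.006 m and angle between the z axis of ring and the z axis of frog, either way round below 0.2 rad and contact force between the fingers and ring below 0.1 N), for 0.2 s.
2. the cap has been turned counter-clockwise until the thread is nearly or quite free, still down on the jar's neck (y of cap_dot in the frame of jar above 0.0115 m and z of cap in the frame of jar below 0.048 m), for 0.05 s.
At the end, for the whole second after the job is handed in: The fingers hold the cap still and level (0.2 rad), within 15 mm of over the jar, its lower edge 60 to 100 mm above the jar's underside, not touching it; the jar stands in its cradle; the ring lies round the frog's post, 30 to 40 mm above its underside, within 6 mm of its axis (contact force between the fingers and cap above 1 N and contact force between cap and jar below 0.1 N and z of cap in the frame of jar between 0.06 and 0.1 m and horizontal distance between cap and jar below 0.015 m and angle between cap's own z axis and vertical below 0.2 rad and linear speed of cap below 0.02 m/s and z of jar in the frame of cradle below 0.006 m and horizontal distance between jar and cradle below 0.006 m and angle between jar's own z axis and vertical below 0.08 rad and z of ring in the frame of frog between 0.03 and 0.04 m and horizontal distance between ring and frog below 0.006 m and angle between the z axis of ring and the z axis of frog, either way round below 0.2 rad and angle between frog's own z axis and vertical below 0.1 rad); the arm keeps its last pose, push and grip.
It fails at once if the jar is lifted out of its cradle (15 mm) or tipped (z of jar in the frame of cradle above 0.015 m or angle between jar's own z axis and vertical above 0.35 rad).
It fails at once if the frog is shifted by over 25 mm or tipped (distance of frog from where it was at the start of the episode above 0.025 m or angle between frog's own z axis and vertical above 0.35 rad).
It fails at once if the flacon, the watch or the comb is shifted by over 20 mm or the flacon tipped (distance of any of flacon, watch, comb from where it was at the start of the episode above 0.02 m or angle between flacon's own z axis and vertical above 0.4 rad).
It also fails if it takes over 48 s, if anything falls off the work surface, if the arm or the gripper's body presses on something with over 40 N, if the wrist force passes 120 N, or if a joint passes its speed limit or range.

## Working session

There is one attempt and no reset: what is moved stays moved. The work goes in short steps, Python scripts to look and compute and a tool call to move; the robot and the scene stay as the last step left them, time stands still between calls to the robot, and variables do not carry over. Pictures are saved under pics/ and viewed, about 8 in all and at most 12, crops included, and the job is handed in when it is done.

Besides the shell and the picture viewer there is one more tool, called after "Call:" as name(argument=value, ...), one argument or row to a line, values as JSON. arm_command: Moves the arm, as the interface text tells. Its arguments: {"type":"object","properties":{"increments":{"type":"array","items":{"type":"number"}}},"required":["increments"]}

```bash
mkdir -p pics; cat > h.py <<'E'
import numpy as np, cv2
from plant import sensors, imaging, ticket
from scipy.spatial.transform import Rotation as R
def snap(n,f):
    o=sensors.get_obs(); im=imaging.capture(n); cv2.imwrite('pics/'+f+'.png',im); return o,im
def T_wc(n,o=None):
    c=imaging.calibration(n)
    if n!='wrist': return c,np.linalg.inv(c['world_to_cam'])
    T=np.eye(4);T[:3,:3]=R.from_euler('xyz',o['tcp_rot']).as_matrix();T[:3,3]=o['tool_pos']
    return c,T@np.array(c['hand_eye'])
def ray(n,uv,z,o=None):
    c,T=T_wc(n,o); d=T[:3,:3]@np.array([(uv[0]-c['cx'])/c['fx'],(uv[1]-c['cy'])/c['fy'],1]); p=T[:3,3]
    return p+d*(z-p[2])/d[2]
def blobs(im,lo,hi,amin=30):
    m=cv2.inRange(cv2.cvtColor(im,cv2.COLOR_BGR2HSV),lo,hi)
    n,l,s,c=cv2.connectedComponentsWithStats(m)
    return m,[(tuple(c[i].round(1)),s[i].tolist()) for i in range(1,n) if s[i][4]>=amin]
E
python3 - <<'E'
from h import *
o,a=snap('top','top0');_,b=snap('scene','scene0')
print(o)
for n in('top','scene'):
    c,T=T_wc(n);print(n,c['fx'],c['cx'],c['cy'],T.round(3))
print(imaging.calibration('wrist'))
E
```

```text
{'time': 0.0, 'joint_positions': array([ 1.06600874e+00,  3.42713850e-01,  1.52501038e+00,  1.16769746e-05,
        1.27541326e+00, -1.46018863e-01]), 'dq': array([ 2.98591418e-05, -7.55799672e-04,  5.12208199e-04,  1.35469311e-03,
       -2.65397997e-04, -2.07396053e-03]), 'tau': array([ 2.35658053e-04, -4.31244636e+01, -2.44223374e+01,  7.19522615e-02,
        5.58570900e-02, -1.06015680e-04]), 'tool_pos': array([184.12420292, 491.21732194, 226.05189183]), 'tcp_rot': array([-3.14006588e+00, -2.35821778e-04,  2.78282034e+00]), 'contact_force': array([-0.64932129,  0.33698788, -0.36615005]), 'moment': array([0.01899214, 0.03295029, 0.00336967]), 'grip_width': 91.49105758143786}
top 427.0934096271251 320.79878754436106 198.2867519930264 [[ 2.20000e-02 -9.82000e-01  1.90000e-01  4.05554e+02]
 [-1.00000e+00 -2.50000e-02 -1.00000e-02 -3.35060e+01]
 [ 1.40000e-02 -1.89000e-01 -9.82000e-01  9.00194e+02]
 [ 0.00000e+00  0.00000e+00  0.00000e+00  1.00000e+00]]
scene 400.2941523242713 311.69017896410486 197.6285642219836 [[ 5.530000e-01  5.460000e-01 -6.290000e-01  1.081201e+03]
 [ 8.330000e-01 -3.810000e-01  4.020000e-01 -3.758030e+02]
 [-2.000000e-02 -7.460000e-01 -6.660000e-01  6.060150e+02]
 [ 0.000000e+00  0.000000e+00  0.000000e+00  1.000000e+00]]
{'fx': 283.47768310136587, 'fy': 283.47768310136587, 'cx': 324.71424432237274, 'cy': 194.75913904948465, 'hand_eye': array([[ 1.64087364e-03, -9.63523880e-01, -2.67617341e-01,
         7.26075854e+01],
       [ 9.99998585e-01,  1.68045057e-03,  8.11496937e-05,
        -2.28756449e-01],
       [ 3.71528045e-04, -2.67617095e-01,  9.63525273e-01,
        -1.57484374e+02],
       [ 0.00000000e+00,  0.00000000e+00,  0.00000000e+00,
         1.00000000e+00]])}
```

View pics/top0.png

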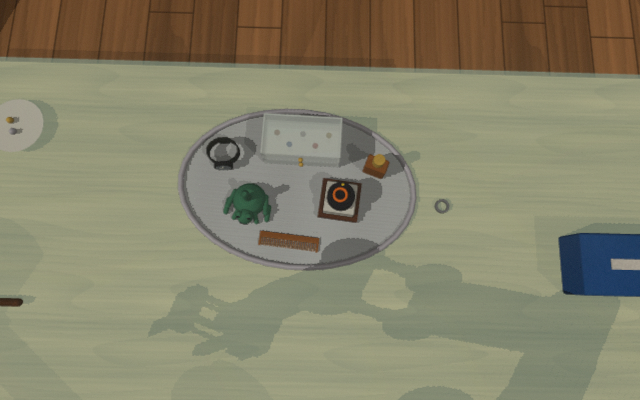

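View pics/scene0.png

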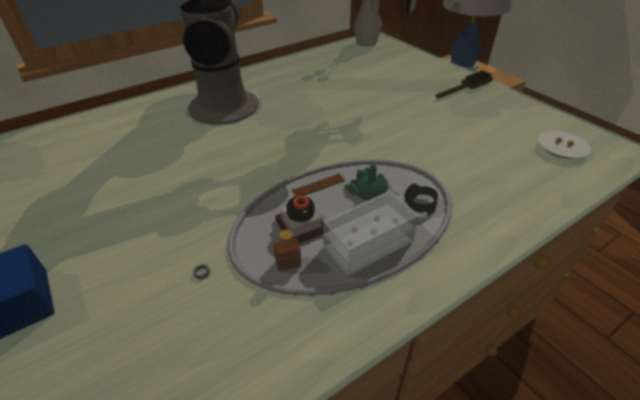

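```bash
python3 - <<'E'
from h import *
a=cv2.imread('pics/top0.png');b=cv2.imread('pics/scene0.png')
m,B=blobs(a,(3,150,90),(20,255,255),15);print([x for x in B if 150<x[0][0]<460])
m,B=blobs(a,(55,60,20),(90,255,255),100);print(B)
for uv,z in(((340,195),75),((343,184),65),((250,188),79),((248,203),20),((376,160),86),((223,153),44),((290,241),9)):print(uv,ray('top',uv,z).round(1))
c1=cv2.resize(a[100:260,170:430],None,fx=3,fy=3,interpolation=cv2.INTER_CUBIC)
cv2.imwrite('pics/crop1.png',c1)
E
```

```text
[((np.float64(157.8), np.float64(4.7)), [151, 0, 16, 11, 126]), ((np.float64(181.8), np.float64(5.5)), [170, 0, 23, 12, 211]), ((np.float64(211.6), np.float64(18.4)), [192, 0, 45, 47, 1023]), ((np.float64(261.4), np.float64(19.4)), [238, 0, 44, 54, 1182]), ((np.float64(302.7), np.float64(20.3)), [282, 0, 44, 52, 1224]), ((np.float64(348.1), np.float64(20.3)), [327, 0, 42, 52, 1284]), ((np.float64(392.8), np.float64(20.4)), [371, 0, 43, 50, 1289]), ((np.float64(435.8), np.float64(19.6)), [415, 0, 43, 52, 1171]), ((np.float64(154.8), np.float64(26.8)), [146, 13, 19, 39, 235]), ((np.float64(180.5), np.float64(24.7)), [170, 13, 22, 33, 336]), ((np.float64(242.4), np.float64(35.8)), [237, 27, 14, 22, 114]), ((np.float64(222.3), np.float64(43.8)), [217, 39, 10, 10, 28]), ((np.float64(246.1), np.float64(41.4)), [243, 39, 7, 6, 17]), ((np.float64(319.9), np.float64(44.8)), [316, 41, 9, 11, 30]), ((np.float64(436.5), np.float64(45.0)), [434, 40, 6, 13, 23]), ((np.float64(447.4), np.float64(45.0)), [445, 43, 7, 6, 15]), ((np.float64(336.0), np.float64(51.8)), [331, 44, 12, 16, 49]), ((np.float64(426.0), np.float64(47.6)), [424, 45, 5, 8, 15]), ((np.float64(374.2), np.float64(50.0)), [371, 47, 7, 8, 18]), ((np.float64(395.0), np.float64(50.7)), [392, 47, 8, 9, 21]), ((np.float64(400.0), np.float64(59.2)), [396, 56, 8, 9, 15]), ((np.float64(376.2), np.float64(164.3)), [365, 155, 24, 19, 211]), ((np.float64(339.9), np.float64(194.2)), [332, 187, 16, 15, 115]), ((np.float64(288.6), np.float64(237.2)), [259, 231, 60, 20, 321])]
[((np.float64(248.2), np.float64(203.1)), [224, 184, 47, 40, 1234])]
(340, 195) [572.4 -79.3  75. ]
(343, 184) [597.1 -85.5  65. ]
(250, 188) [581.1  97.9  79. ]
(248, 203) [561.6 109.8  20. ]
(376, 160) [ 642.6 -149.    86. ]
(223, 153) [661.5 163.4  44. ]
(290, 241) [485.4  19.9   9. ]
```

View pics/crop1.png

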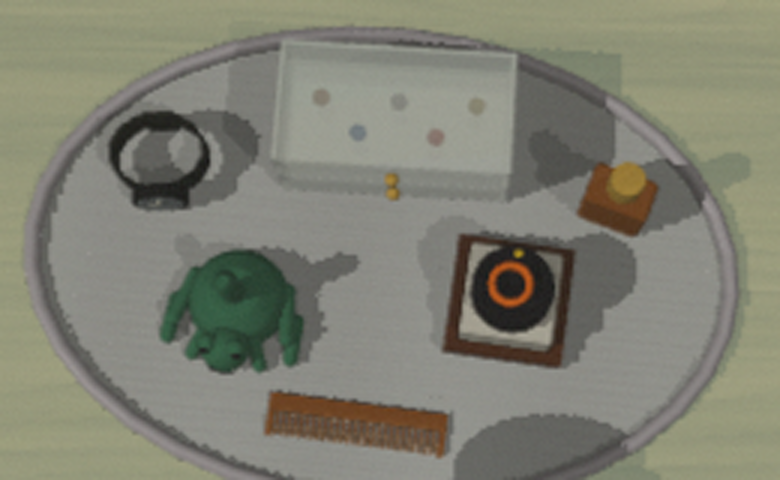

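```bash
cat >> h.py <<'E'
def go(x,y,z,yaw):
    o=sensors.get_obs(); r=R.from_euler('xyz',o['tcp_rot']); d=r.inv().apply(np.array([x,y,z])-o['tool_pos'])
    s=-(yaw-np.degrees(o['tcp_rot'][2])); s=(s+180)%360-180
    print('inc',d.round(1),'spin',round(s,1),'now',o['tool_pos'].round(1),np.degrees(o['tcp_rot']).round(1),'t',round(o['time'],2),'F',o['contact_force'].round(1),'w',round(o['grip_width'],1))
E
python3 - <<'E'
from h import *
print(ray('top',(244,192.3),79),ray('top',(300,164),4),ray('top',(300,154),79))
go(575,105,160,180)
E
```

```text
[572.23108393 109.12903933  79.        ] [653.13352602   4.54595165   4.        ] [653.05966372   2.01315861  79.        ]
inc [-501.6 -224.4   66.3] spin -20.6 now [184.2 491.3 226.1] [-179.9   -0.   159.4] t 0.1 F [-0.3  0.6 -0.3] w 91.7
```

Call:
arm_command(
  increments=[0,-502,-224,30,-20,0,-502,-224,30,-20,0,-502,-224,30,-20,0,-502,-224,30,-20,0,-502,-224,30,-20,0,-502,-224,30,-20,0,-502,-224,30,-20,0,-502,-224,30,-20,0,-502,-224,66,-20,0,-502,-224,66,-20,0,-502,-224,66,-20,0,-502,-224,66,-20],
)

```text
time: 1.6
tool_pos: [575.2, 106.8, 161.6]
tcp_rot: [3.141, 0.001, 3.133]
contact_force: [-0.1, 0.2, 0.2]
grip_width: 91.7
```

```bash
python3 - <<'E'
from h import *
o,a=snap('wrist','w1'); go(573,-80,160,147)
E
```

```text
inc [   0.8 -187.     1.7] spin 32.5 now [575.3 107.  161.8] [1.800e+02 1.000e-01 1.795e+02] t 1.65 F [ 0.3  0.5 -1. ] w 91.9
```

View pics/w1.png

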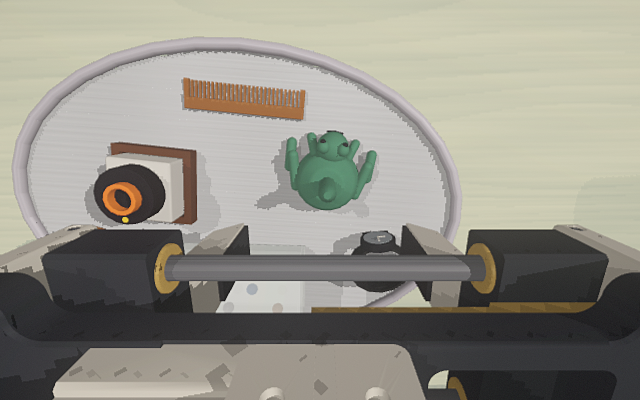

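```bash
python3 - <<'E'
from h import *
a=cv2.imread('pics/w1.png')
c=cv2.resize(a[150:225,290:365],None,fx=8,fy=8,interpolation=cv2.INTER_CUBIC)
c=cv2.convertScaleAbs(c,alpha=1.6)
cv2.imwrite('pics/c2.png',c)
E
```

```text
(no output)
```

View pics/c2.png

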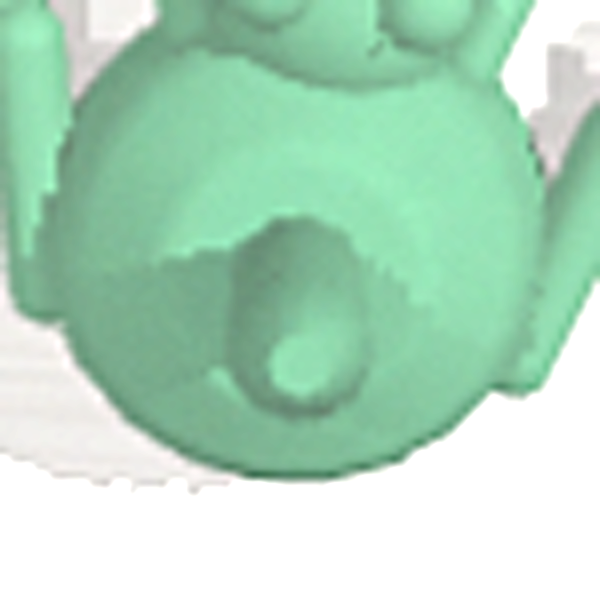

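Call:
arm_command(
  increments=[0,1,-187,2,32,0,1,-187,2,32,0,1,-187,2,32,0,1,-187,2,32,0,1,-187,2,32],
)

```text
time: 2.28
tool_pos: [572.9, -80.3, 159.5]
tcp_rot: [3.141, 0.001, 2.575]
contact_force: [-0.6, 0.1, -1.3]
grip_width: 91.9
```

```bash
python3 - <<'E'
from h import *
o,a=snap('wrist','w3'); go(573,-80,160,147)
m,B=blobs(a,(3,150,120),(18,255,255),60);print(B)
m,B=blobs(a,(24,150,120),(34,255,255),5);print(B)
cv2.imwrite('pics/c3.png',cv2.resize(a[120:300,200:450],None,fx=3,fy=3,interpolation=cv2.INTER_CUBIC))
E
```

```text
inc [-0.2 -0.2 -0.6] spin 0.6 now [572.9 -79.7 159.4] [180.    0.  147.6] t 2.33 F [-0.6  0.4  0.7] w 92.1
[((np.float64(383.3), np.float64(52.1)), [316, 10, 113, 89, 1798]), ((np.float64(327.0), np.float64(198.9)), [311, 182, 33, 34, 566]), ((np.float64(286.1), np.float64(287.4)), [280, 281, 16, 19, 133]), ((np.float64(316.9), np.float64(286.7)), [307, 281, 18, 14, 163])]
[((np.float64(334.7), np.float64(219.0)), [332, 217, 6, 5, 24])]
```

View pics/c3.png

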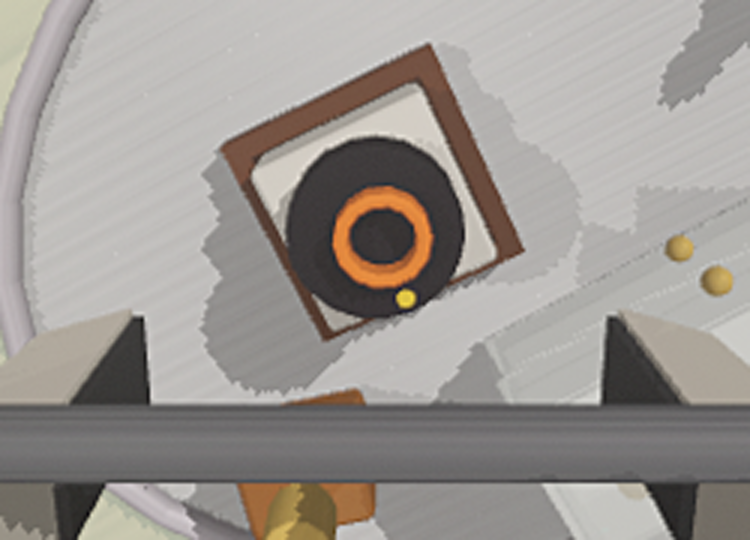

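```bash
python3 - <<'E'
from h import *
a=cv2.imread('pics/w3.png');o=sensors.get_obs()
# hull of ring outer, black cap ellipse, dot
m=cv2.inRange(cv2.cvtColor(a,cv2.COLOR_BGR2HSV),(3,120,50),(18,255,255))[175:225,300:355]
ys,xs=np.where(m);print('ring',cv2.fitEllipse(cv2.convexHull(np.c_[xs,ys].astype(np.int32))),xs.min()+300,xs.max()+300,ys.min()+175,ys.max()+175)
for uv in((327.3,198.9),(327.3,200)):print('ring',ray('wrist',uv,75,o).round(1))
print('dot',ray('wrist',(334.7,219.),65,o).round(1))
g=a[150:235,285:365].max(axis=2);mb=(g<75).astype(np.uint8)
cs=max(cv2.findContours(mb,0,1)[0],key=cv2.contourArea);e=cv2.fitEllipse(cv2.convexHull(cs));print('cap',e);
print('capc if top',ray('wrist',(285+e[0][0],150+e[0][1]),65,o).round(1))
# cradle outer corners (z=19)
for q in((220,145),(430,45),(523,250),(325,341)):print('cradle',ray('wrist',(200+q[0]/3,120+q[1]/3),19,o).round(1))
o1=dict(tool_pos=np.array([575.3,107.,161.8]),tcp_rot=np.radians([180,.06,179.5]))
print('post',ray('wrist',(327.2,195.2),79,o1).round(1))
go(572.5,-80,69.5,147)
E
```

```text
ring ((26.470190048217773, 36.65259552001953), (51.104286193847656, 58.258827209472656), 12.777403831481934) 300 354 182 223
ring [572.7 -77.2  75. ]
ring [573.6 -77.7  75. ]
dot [595.8 -83.3  65. ]
cap ((39.640499114990234, 45.914833068847656), (59.107887268066406, 60.176170349121094), 11.08122444152832)
capc if top [571.5 -79.2  65. ]
cradle [ 527.6 -116.    19. ]
cradle [537.7 -35.1  19. ]
cradle [618.9 -44.5  19. ]
cradle [ 610.2 -125.6   19. ]
post [570.  108.9  79. ]
inc [ 0.3 -0.5 89.9] spin 0.6 now [572.9 -79.7 159.4] [180.    0.  147.6] t 2.33 F [-0.6  0.4  0.7] w 92.1
```

```bash
python3 - <<'E'
from h import *
go(573,-77.4,69.5,147.6)
E
```

```text
inc [ 1.2  1.9 89.9] spin -0.0 now [572.9 -79.7 159.4] [180.    0.  147.6] t 2.33 F [-0.6  0.4  0.7] w 92.1
```

Call:
arm_command(
  increments=[0.43,1,2,40,0,0.43,1,2,70,0,0.43,1,2,80,0,0.43,1,2,90,0,0.43,1,2,90,0,1,1,2,90,0,1,1,2,90,0,1,1,2,90,0,1,1,2,90,0],
)

```text
time: 3.45
tool_pos: [573.4, -79.3, 69.2]
tcp_rot: [3.141, 0.001, 2.573]
contact_force: [-0.4, -0.3, 3.5]
grip_width: 28.0
```

Call:
arm_command(
  increments=[1,0,0,-20,0,1,0,0,-50,0,1,0,0,-50,0],
)

```text
time: 3.82
tool_pos: [574.5, -79.6, 120.9]
tcp_rot: [3.14, 0.004, 2.573]
contact_force: [1.0, 0.1, -1.0]
grip_width: 28.1
```

```bash
python3 - <<'E'
from h import *
o,a=snap('wrist','w4')
cv2.imwrite('pics/c4.png',cv2.resize(a[120:300,200:450],None,fx=3,fy=3,interpolation=cv2.INTER_CUBIC))
go(571,109,120,147.6)
E
```

```text
inc [103.5 157.4  -0.7] spin -0.2 now [573.5 -79.3 119.4] [1.800e+02 1.000e-01 1.474e+02] t 3.88 F [ 0.2  0.  -0.3] w 28.0
```

View pics/c4.png

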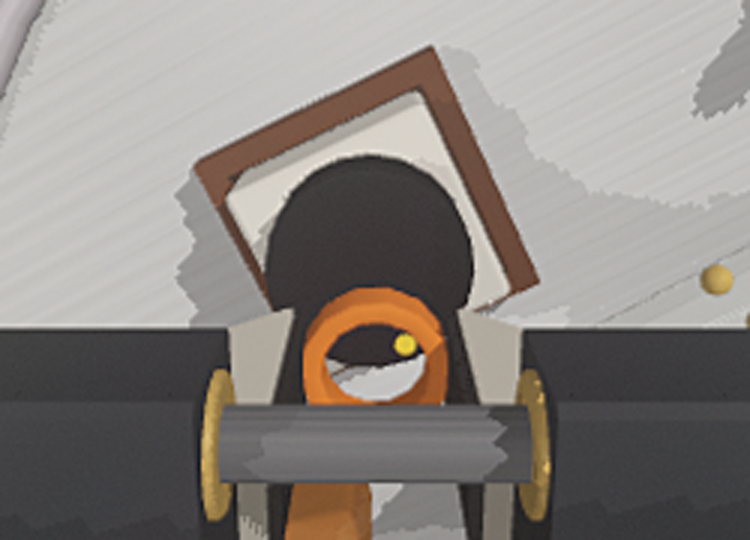

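Call:
arm_command(
  increments=[1,104,157,0,0,1,104,157,0,0,1,104,157,0,0,1,104,157,0,0,1,104,157,15,0,1,104,157,22,0,1,104,157,22,0,1,104,157,22,0],
)

```text
time: 4.88
tool_pos: [570.2, 108.2, 96.7]
tcp_rot: [3.142, 0.0, 2.572]
contact_force: [-0.3, -0.4, -0.1]
grip_width: 27.9
```

```bash
python3 - <<'E'
from h import *
o,a=snap('wrist','w5')
c=cv2.resize(a[180:280,260:390],None,fx=5,fy=5,interpolation=cv2.INTER_CUBIC)
cv2.imwrite('pics/c5.png',cv2.convertScaleAbs(c,alpha=1.3))
go(570,109,97,147.6)
# predicted tip pixel if post is at TCP x,y with z=79
c,T=T_wc('wrist',o)
def pj(p):
    q=np.linalg.inv(T)@np.r_[p,1]; return (c['fx']*q[0]/q[2]+c['cx'],c['fy']*q[1]/q[2]+c['cy'])
p=o['tool_pos'].copy();p[2]=79;print(pj(p),pj(p+[3,0,0]),pj(p+[0,3,0]))
E
```

```text
inc [ 0.5  0.3 -0.1] spin -0.2 now [570.3 108.5  96.9] [180.    0.  147.4] t 4.92 F [ 0.6  1.  -0.1] w 28.0
(np.float64(325.13807562028717), np.float64(229.3982980380494)) (np.float64(327.55838074429744), np.float64(232.93099542152873)) (np.float64(328.95648759449904), np.float64(227.13148260558714))
```

View pics/c5.png

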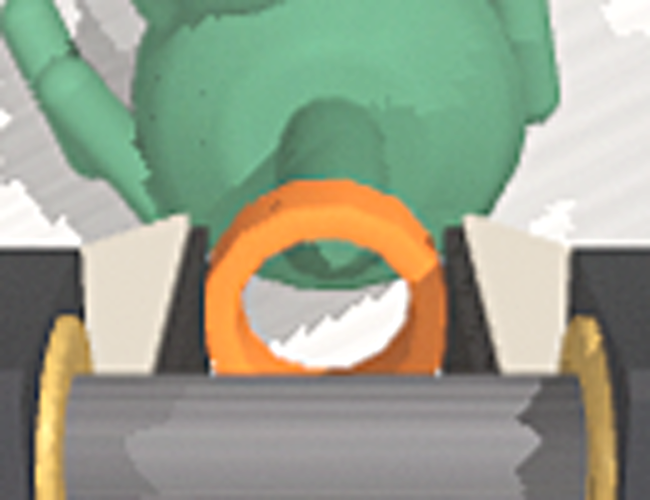

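Call:
arm_command(
  increments=[1,0,1,10,0,1,0,1,18,0,1,0,1,26,0,1,0,1,34,0,1,0,1,42,0,1,0,1,48,0,1,0,1,51,0,1,0,1,51,0],
)

```text
time: 5.92
tool_pos: [570.5, 110.0, 45.6]
tcp_rot: [-3.142, -0.0, 2.573]
contact_force: [-0.2, 0.1, 0.4]
grip_width: 28.1
```

Free of contact force; release and rise.

Call:
arm_command(
  increments=[0.5,0,0,0,0,0.5,0,0,0,0,0.5,0,0,0,0,0.5,0,0,-20,0,0.5,0,0,-60,0,0.1,0,0,-100,0,0,0,0,-115,0,0,0,0,-115,0],
)

```text
time: 6.92
tool_pos: [570.8, 110.0, 161.1]
tcp_rot: [3.141, 0.001, 2.573]
contact_force: [-0.3, 0.4, -0.6]
grip_width: 71.5
```

```bash
python3 - <<'E'
from h import *
o,a=snap('wrist','w6')
cv2.imwrite('pics/c6.png',cv2.resize(a[130:260,240:410],None,fx=4,fy=4,interpolation=cv2.INTER_CUBIC))
go(573,-80,160,147)
E
```

```text
inc [-1.047e+02 -1.585e+02 -1.000e-01] spin 0.4 now [570.  109.9 159.9] [-180.    -0.   147.4] t 6.97 F [-0.8 -0.4  0.3] w 75.3
```

View pics/c6.png

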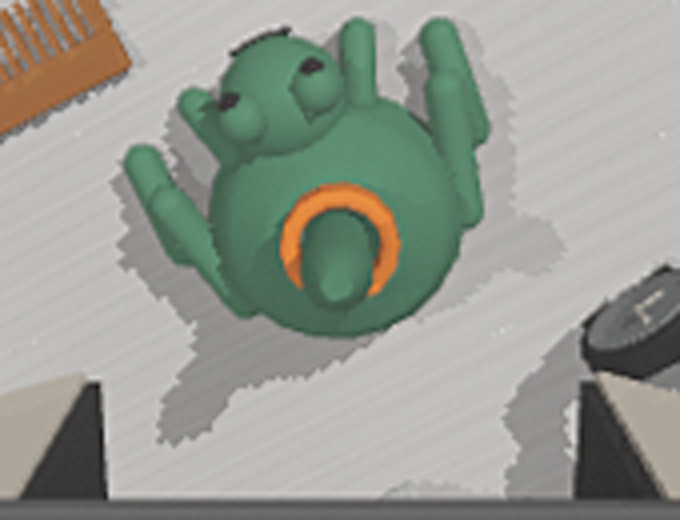

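The picture shows the ring flat on the frog's back around the post (pixel about (325,192)), with the frog standing where it was. Next is the cap.

Call:
arm_command(
  increments=[0.2,-105,-158,0,0,0.2,-105,-158,0,0,0.2,-105,-158,0,0,0.2,-105,-158,0,0,0.2,-105,-158,0,0,0.2,-105,-158,0,0],
)

```text
time: 7.72
tool_pos: [573.7, -78.2, 159.9]
tcp_rot: [-3.141, -0.002, 2.575]
contact_force: [-0.1, -0.5, 0.5]
grip_width: 73.8
```

```bash
python3 - <<'E'
from h import *
o,a=snap('wrist','w7')
m,B=blobs(a[:260],(24,150,120),(34,255,255),5);d=[x for x in B if 290<x[0][0]<370 and x[0][1]>195];print(d)
print('dot',ray('wrist',d[0][0],65,o).round(1))
g=a.max(axis=2);mb=np.zeros_like(g);mb[150:240,280:370]=(g<75)[150:240,280:370]
cs=max(cv2.findContours(mb,0,1)[0],key=cv2.contourArea);p=cs[:,0,:].astype(float)
# lower contour = top-face rim (z=65): project to plane and fit circle there
w=np.array([ray('wrist',q,65,o)[:2] for q in p[p[:,1]>np.median(p[:,1])]])
A=np.c_[2*w,np.ones(len(w))];s=np.linalg.lstsq(A,(w**2).sum(1),rcond=None)[0];print('cap circle',s[:2],np.sqrt(s[2]+s[0]**2+s[1]**2))
go(573.3,-80,48,147.5)
E
```

```text
[((np.float64(332.7), np.float64(219.7)), [330, 217, 6, 6, 26])]
dot [596.1 -83.8  65. ]
cap circle [572.44547127 -81.18929542] 26.66510952424575
inc [ -0.7  -1.9 112.2] spin 0.1 now [573.8 -78.1 160.2] [-1.800e+02 -1.000e-01  1.476e+02] t 7.78 F [ 0.7 -0.3  0.9] w 73.4
```

Call:
arm_command(
  increments=[0.2,-0.5,-2.5,50,0,0.2,-0.5,-2.5,90,0,0.2,-0.5,-2.5,105,0,0.2,-0.5,-2.5,112,0,0.2,-0.5,-2.5,112,0,1,-0.5,-2.5,112,0,1,-0.5,-2.5,112,0,1,-0.5,-2.5,112,0,1,-0.5,-2.5,112,0],
)

```text
time: 8.9
tool_pos: [573.8, -82.1, 49.7]
tcp_rot: [3.141, 0.002, 2.573]
contact_force: [-0.4, 1.7, 5.7]
grip_width: 55.4
```

Call:
arm_command(
  increments=[1,0,0,0,-5,1,0,0,0,-10,1,0,0,-0.5,-15,1,0,0,-0.5,-20,1,0,0,-1,-25,1,0,0,-1,-30,1,0,0,-1,-35,1,0,0,-1,-35],
)

```text
time: 9.9
tool_pos: [573.5, -82.5, 50.9]
tcp_rot: [-3.141, 0.001, -3.098]
contact_force: [-2.1, 0.2, 9.1]
grip_width: 55.7
```

```bash
python3 - <<'E'
from h import *
o,a=snap('wrist','w8');print(o['moment'],o['contact_force'])
m,B=blobs(a,(22,120,90),(34,255,255),5);print(B)
b=imaging.capture('top');m,B=blobs(b[170:215,315:365],(22,100,60),(36,255,255),2);print([(ray('top',(x[0][0]+315,x[0][1]+170),66).round(1),x) for x in B])
c=lambda i,f:cv2.resize(i,(int(i.shape[1]*f),int(i.shape[0]*f)),interpolation=cv2.INTER_CUBIC)
A=c(a[130:300,220:430],2.9);Bq=c(b[150:240,290:390],1.9);im=np.zeros((A.shape[0],A.shape[1]+Bq.shape[1],3),np.uint8);im[:,:A.shape[1]]=A;im[:Bq.shape[0],A.shape[1]:]=Bq;cv2.imwrite('pics/c8.png',im);go(573,-80,48,200)
E
```

```text
[0.20604358 0.28100133 0.11296211] [-2.06683629  0.18560009  9.12448697]
[((np.float64(341.7), np.float64(284.2)), [337, 281, 10, 8, 69])]
[]
inc [0.4 2.5 2.9] spin -17.5 now [573.5 -82.5  50.9] [-1.800e+02  1.000e-01 -1.775e+02] t 10.0 F [-1.7 -0.8  8.2] w 55.3
```

View pics/c8.png

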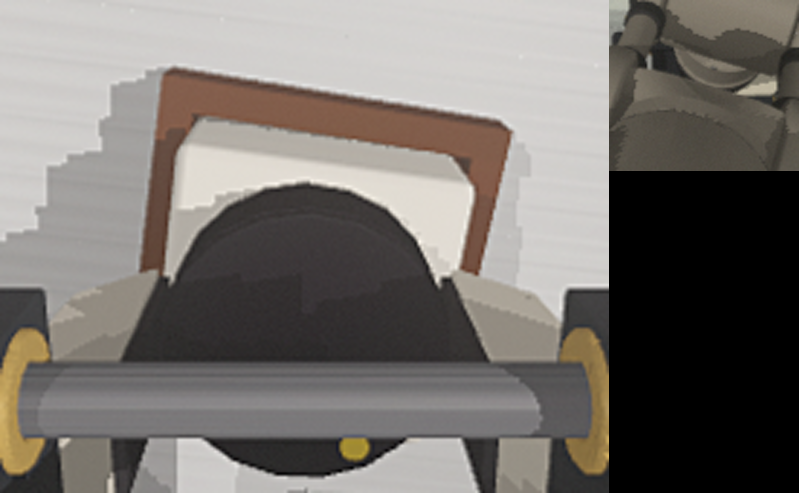

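```bash
python3 - <<'E'
from h import *
o=sensors.get_obs();d=ray('wrist',(341.7,284.2),66,o);v=d-o['tool_pos'];print(d,np.degrees(np.arctan2(v[1],v[0])),np.hypot(v[0],v[1]))
E
```

```text
[592.93917471 -71.8197162   66.        ] 28.718870329321483 22.190489987506975
```

Call:
arm_command(
  increments=[1,0,0,0,-5,1,0,0,-0.5,-10,1,0,0,-0.5,-15,1,0,0,-1,-20,1,0,0,-1,-20,1,0,0,-1,-20],
)

```text
time: 10.75
tool_pos: [574.6, -82.7, 52.8]
tcp_rot: [-3.139, 0.003, -2.75]
contact_force: [-0.8, -0.1, 11.8]
grip_width: 55.3
```

```bash
python3 - <<'E'
from h import *
o,a=snap('wrist','w9');print(o['moment'],o['contact_force'],o['tool_pos'],o['grip_width'])
m,B=blobs(a,(22,120,90),(34,255,255),5);print(B)
for x in B:
    d=ray('wrist',x[0],67,o);v=d-o['tool_pos'];print(d,np.degrees(np.arctan2(v[1],v[0])),np.hypot(v[0],v[1]))
E
```

```text
[0.22714109 0.02835544 0.09371031] [-0.79034669 -0.05719392 11.84368744] [574.5889824  -82.6514728   52.76606395] 55.2984270087139
[((np.float64(341.7), np.float64(284.2)), [337, 281, 10, 8, 70])]
[589.62691746 -65.49986486  67.        ] 48.756838968290005 22.810461325460352
```

Call:
arm_command(
  increments=[1,0,0,-1,0,1,0,0,-2,0,1,0,0,-3,0,1,0,0,-4,0,1,0,0,-6,0,1,0,0,-8,0,1,0,0,-8,0],
)

```text
time: 11.68
tool_pos: [573.2, -82.1, 58.9]
tcp_rot: [-3.141, 0.0, -2.75]
contact_force: [0.5, -0.2, -1.1]
grip_width: 55.4
```

```bash
python3 - <<'E'
from h import *
f=[]
for i in range(4):
    o,b=snap('scene','s10');f.append(o['contact_force'][2])
print(f)
_,a=snap('wrist','w10')
A=cv2.resize(b[170:270,250:360],None,fx=4,fy=4,interpolation=cv2.INTER_CUBIC);W=cv2.resize(a[130:300,220:430],(360,400))
cv2.imwrite('pics/c10.png',cv2.convertScaleAbs(np.hstack([A,W])[:, :800],alpha=1.3))
E
```

```text
[np.float64(-1.1277673850526848), np.float64(-1.6525529748203565), np.float64(-0.06404510708248301), np.float64(-0.702462919672103)]
```

View pics/c10.png

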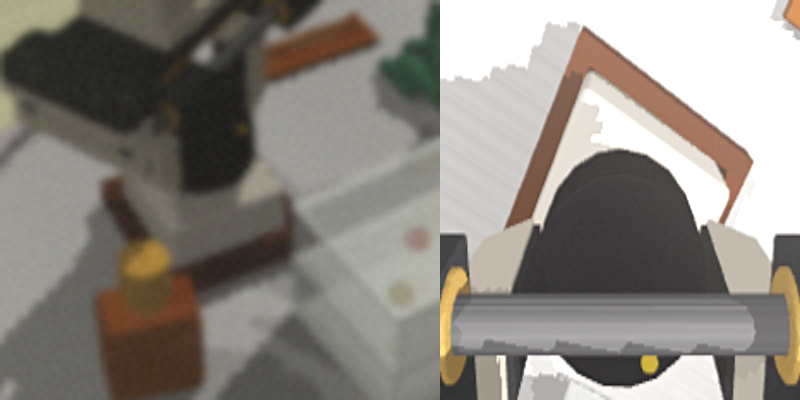

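The jar is seated in its cradle and the mean force of about -0.9 N is far too small to be carrying the jar. Lifting on.

Call:
arm_command(
  increments=[1,0,0,-3,0,1,0,0,-8,0,1,0,0,-15,0,1,0,0,-22,0,1,0,0,-28,0,1,0,0,-31,0,1,0,0,-31,0,1,0,0,-31,0],
)

```text
time: 12.92
tool_pos: [572.9, -82.1, 89.5]
tcp_rot: [3.141, -0.0, -2.75]
contact_force: [0.1, -0.4, -0.4]
grip_width: 55.1
```

```bash
python3 - <<'E'
from h import *
f=[]
for i in range(4):
    o,b=snap('scene','s11');f.append(o['contact_force'][2])
print(f);go(573.5,-80.5,90,200)
_,a=snap('wrist','w11')
A=cv2.resize(b[160:270,250:400],None,fx=3.6,fy=3.6,interpolation=cv2.INTER_CUBIC);W=cv2.resize(a[100:300,220:430],(260,A.shape[0]))
cv2.imwrite('pics/c11.png',cv2.convertScaleAbs(np.hstack([A,W]),alpha=1.3))
E
```

```text
[np.float64(-0.39896339636007705), np.float64(-0.8109055079379995), np.float64(-1.0702307289349013), np.float64(-1.3855883511982472)]
inc [-1.1  1.2 -0.5] spin 2.4 now [572.9 -82.   89.5] [ 180.    -0.  -157.6] t 13.12 F [-0.3 -0.7 -0.8] w 55.2
```

View pics/c11.png

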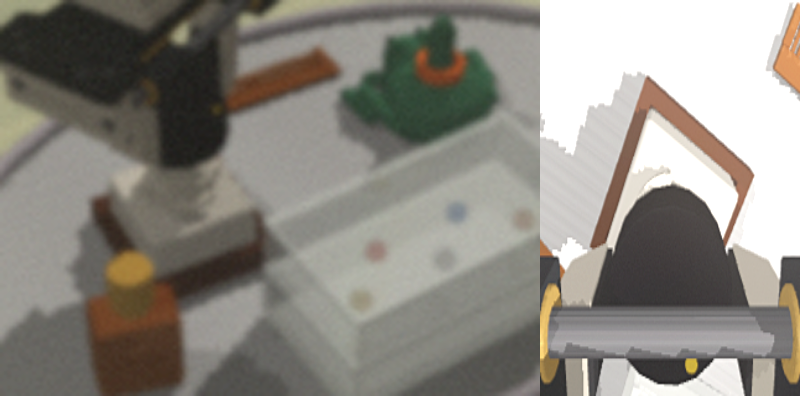

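```bash
python3 -c "
from plant import ticket; print(ticket.close_job())"
```

```text
the job is handed in; nothing more can be done
None
```

I put the orange ring over the frog's post and let go. Then I unscrewed the cap about 55° counter-clockwise to roughly 56° from the jar's x axis, lifted it straight up, and handed in at about 13 s of the 48 s.

**Last pictures:** The ring lies flat on the frog's back around the post, the frog stands upright, and the jar stands in its cradle. The cap is held level about 1–2 mm from over the jar's middle. Its lower edge is about 78 mm above the jar's underside, reckoned from the tool height rather than measured. The flacon and comb look undisturbed; the watch is not in those last pictures, and the arm did not go near it.

**Last numbers:** The gripper opening was 55 mm on the 56 mm cap, and the vertical force averaged about -0.9 N, so the jar is not being lifted.

**Disagreements:** None of the checks failed. The position estimates for the post differed by about 2 mm between the top and wrist cameras, and I settled that by looking again at close range. The opening read 1–2 mm less than the known diameters: 28 mm on the 30 mm ring, 55 mm on the cap.

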